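# Turn the display star to its spotlight

### The arm

A 6-joint arm with a two-finger parallel gripper is mounted at the origin on the work surface. World frame = base frame: x ahead of the robot, y to its left, z up, the work surface at z = 0. Lengths are in m, angles in rad, forces in N, time in s.
With the tool pointing down it reaches from about 0.275 to 0.825 m from the base axis. Payload 5.2 kg.
Tool frame: the origin (TCP) lies at the very end of the fingers, on their centre line; the grasp point (between the pads) lies 19 mm behind it; z points along the fingers, y is the direction in which the jaws open and shut (so a half turn about z gives the same grasp; the last joint's range is limited). The gripper opens to 93 mm and grips with 3 to 60 N. Pads are 15 mm wide; open, the fingers measure 128 mm over their backs; the gripper's body (75 mm by 188 mm) begins 65 mm behind the grasp point.
Start: joints at [-0.203, 0.259, 1.535, -0, 1.348, -0.203], TCP at [0.55, 0, 0.219] pointing down, gripper open.
Joint ranges: [-3.14, 3.14], [-0.91, 2.08], [0.19, 2.58], [-1.22, 4.36], [0.22, 2.71], [-3.12, 3.12]. Speed limits (rad/s): [2.57, 2.57, 3.14, 3.14, 3.14, 3.14].

### API

Orientations are given as a unit quaternion [x, y, z, w].
In Python, from rig import r gives the robot as it stands. The module is installed in compiled form; this text tells all that it offers. Calls block until the motion is done:
- r.goto(position, orientation): joint-space move of the TCP to a pose.
- r.move_l(position, frame=None, vel=0.15, max_force=None): straight line of the TCP; frame=None keeps the orientation; vel is the mean speed in m/s. With max_force (N) it stops when the force on the tool has changed by that much, and returns True; else False.
- r.move_j(angles): joint-space move.
- r.set_gripper(opening): finger opening in m; the grip force is fixed at half the most; returns when the fingers have stopped.
- r.sleep(seconds).
- r.solve_ik(position, orientation): joint angles nearest the present ones, or None.
- r.state(): the state.
- r.snapshot(name): name is "scene" or "side" or "wrist"; returns a dict with "img" (420x560x3 uint8, blue, green, red), "vertical_fov" (degrees; the focal length in pixels is half the picture's height over the tangent of half this angle, whatever the lens; pixels are square), "cx", "cy" (the principal point, pixels), "cam_to_world" (4x4, takes a point from camera to world coordinates); the wrist camera has in their place "tool_from_camera" (4x4, takes a point from camera to tool coordinates, whose origin is the TCP and whose axes are the flange's). Camera axes: x right, y down, z forward; pixel columns grow to the right and rows downward; lengths in m; the calibration is good to about 2 mm. The wrist camera is an equidistant fisheye: a pixel r from the principal point sees the ray r / f radians off the axis. A picture is of the moment at which its call begins: read the wrist's pose just before it. There is no depth.
A pose or a line that the arm cannot do raises r.IKError and nothing moves.
- r.close_job(): hands the job in, once; it reports no verdict.
The state is a dict: "t": time; "joints": joint angles; "joint_vel": joint speeds; "tau": joint torques, N m; "ee_pos": TCP position; "tool_rot": TCP orientation; "wrist_force": force on the tool from outside, world axes, zero at the start; "moment": the same for the moment, N m; "gripper_width": finger opening in m.
Only numpy, scipy, OpenCV 4.12 (cv2) and the standard library are available. Lean on these libraries where they do the work, as an engineer would, in place of code of your own. Each camera call takes 0.05 s, during which the arm holds its last target.

### The job

Set up the market-stall display stand: first swing the spotlight arm round by pushing its lamp end until the arm rests against the red stop pin, then screw the star down (clockwise seen from above) until its gold face looks squarely at the lamp, and let go. It has to stop at that facing, short of the end of its thread. Leave the tape roll, the blue carton and the tray of baubles where they stand.

Things in the scene. Friction and masses are not known exactly. Their poses are not given: they have to be found in the camera images.
- stand: Display stand, fixed: round dark base plate 130 mm across, 18 mm thick, with a column 20 mm across at its centre. Origin: on the column axis at table height; z up; x points along the direction in which the lamp arm lies when against the red stop pin (10 mm thick, stands on the plate 53 mm from the axis, on the arm's -y side, top 42 mm above the table).
- boom (a joint): Swing of the spotlight arm about the column. 0 = against the red stop pin (arm along the stand's +x); grows anticlockwise seen from above, to 1.5 rad; starts at 0.6 to 1.3. Stays where it is left; about 1 N at the lamp moves it. The arm is a flat aluminium bar 14 mm wide, 21 to 31 mm above the table, reaching 165 mm from the axis.
- lamp (a point): Middle of the black spotlight can near the arm's free end, 150 mm from the column axis, 84 mm above the table; turns with the arm (x outward along it, z up). Can: cylinder 40 mm across, 46 mm long, lit end towards the star, tilted up 0.45 rad; on a black post 18 mm across. Highest point 112 mm above the table.
- star (a joint): Turn of the star on its thread about the column axis. Grows clockwise seen from above, which screws it down 5 mm a turn. 0 = gold face looks exactly along the stand's +x, at the lamp's place by the stop pin; starts at -3.6 to -1.8 rad. The thread ends at -4.2 and +1.2, so 0 is not at a stop. Friction 0.07 N m: stays where it is left.
- star_top (a point): Top point of the star, on its turning axis, 204 mm above the table when facing the lamp, up to 3 mm higher before; turns with it: x = direction the gold face looks, z up. Upright eight-pointed plate (two 72 mm squares, one stood on its corner), 12 mm thick along x, 102 mm between opposite points, black behind. The top point is a right-angled corner: 15 mm down it is 30 mm wide.
- tape: Bystander: roll of yellow tape lying flat, 90 mm across, 45 mm high. Origin: centre of underside.
- carton: Bystander: blue carton 70 x 110 x 60 mm high. Origin: centre of underside, z up.
- baubles: Bystander: cardboard tray of baubles 100 x 140 x 50 mm high. Origin: centre of underside, z up.
- star_face (a point): Middle of the gold face, 51 mm below the top point, 12 mm in front of the turning axis, on a pale round button 24 mm across that sticks out 6 mm; same axes as the top point. Below the star a round black hub 28 mm across, its underside about 81 mm above the table, screws on the stand's stud.
Mind the look-alikes: they are no part of the job. Of the things that look like the stand, the larger one is meant.

How it is judged:
On the way, in this order (a step that is already met when the one before it is completed fails the run):
1. the spotlight arm rests against the red stop pin (value of joint boom below 0.05 rad), for 0.2 s.
2. the star's gold face looks squarely at the lamp (value of joint star between -0.12 and 0.12 rad), for 0.2 s.
At the end, for the whole second after the job is handed in: The spotlight arm is within 0.05 rad of the stop pin, the star is screwed to within 0.12 rad (7 degrees) of facing the lamp there, and both are still (all of step 2 and value of joint boom below 0.05 rad and velocity of joint star between -0.05 and 0.05 rad/s and velocity of joint boom between -0.05 and 0.05 rad/s); the robot touches nothing.
It fails at once if a bystander was shifted more than 30 mm (distance of any of tape, carton, baubles from where it was at the start of the episode above 0.03 m).
It fails at once if a bystander was tipped over (angle between any of tape, carton, baubles's own z axis and vertical above 0.5 rad).
It also fails if it takes over 72 s, if anything falls off the work surface, if the arm or the gripper's body presses on something with over 40 N, if the wrist force passes 120 N, or if a joint passes its speed limit or range.

## Working session

There is one attempt and no reset: what is moved stays moved. The work goes in short steps, each a Python script; the robot and the scene stay as the last script left them, time stands still between calls to the robot, and variables do not carry over. Pictures are saved under pics/ and viewed, and the job is handed in when it is done.

```bash
mkdir -p pics; python3 - <<'E'
from rig import r
import cv2,numpy as np,pickle
s=r.state();print(s['t'],s['ee_pos'],s['tool_rot'])
for n in("scene","side","wrist"):
    d=r.snapshot(n);pickle.dump((d,s),open(f'{n}0.pkl','wb'));cv2.imwrite(f'pics/{n}0.png',d['img']);print(n,{k:np.round(v,3).tolist() for k,v in d.items() if k!='img'})
E
```

```text
0.0 [5.49464442e-01 1.18275977e-04 2.17824444e-01] [ 7.07103832e-01  7.07109162e-01 -5.02672852e-04 -7.43053458e-04]
scene {'vertical_fov': 55.055, 'cx': 277.686, 'cy': 207.222, 'cam_to_world': [[0.21, 0.597, -0.775, 1.147], [0.978, -0.136, 0.16, -0.118], [-0.01, -0.791, -0.612, 0.608], [0.0, 0.0, 0.0, 1.0]]}
side {'vertical_fov': 51.958, 'cx': 284.116, 'cy': 213.02, 'cam_to_world': [[0.944, -0.229, 0.238, 0.321], [-0.33, -0.616, 0.716, -0.683], [-0.017, -0.754, -0.657, 0.787], [0.0, 0.0, 0.0, 1.0]]}
wrist {'vertical_fov': 65.706, 'cx': 285.346, 'cy': 207.898, 'tool_from_camera': [[-0.001, -0.962, -0.274, 0.075], [1.0, -0.001, -0.0, 0.0], [0.0, -0.274, 0.962, -0.165], [0.0, 0.0, 0.0, 1.0]]}
```

View pics/scene0.png

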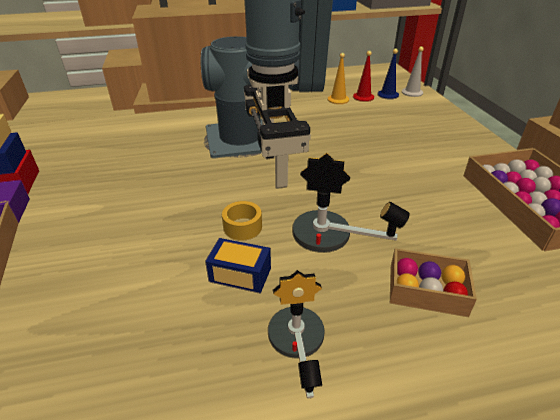

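View pics/side0.png

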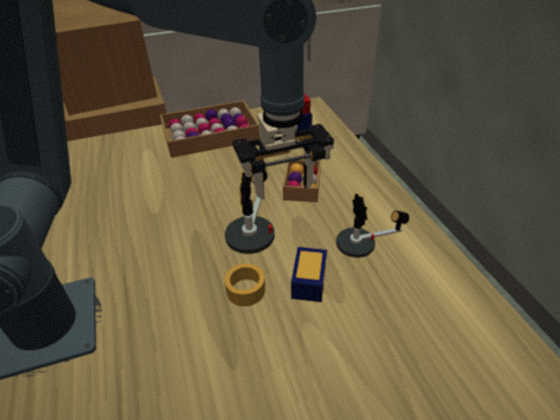

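View pics/wrist0.png

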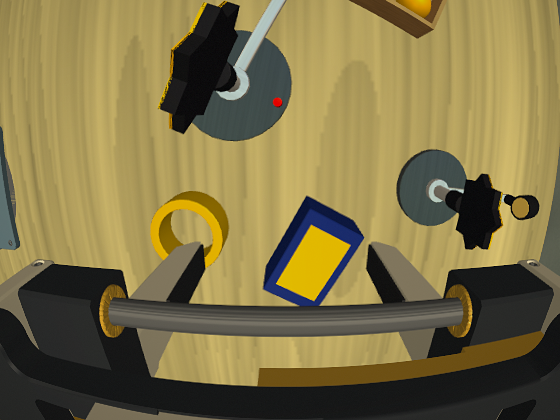

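```bash
cat > h.py <<'E'
import numpy as np,cv2,pickle
from scipy.spatial.transform import Rotation as R
def rays(d,uv,s=None):
    uv=np.atleast_2d(np.asarray(uv,float)); h=d['img'].shape[0]
    f=h/2/np.tan(np.radians(d['vertical_fov'])/2)
    x=(uv[:,0]-d['cx'])/f;y=(uv[:,1]-d['cy'])/f
    if 'cam_to_world' in d:
        T=np.array(d['cam_to_world']);c=np.c_[x,y,np.ones(len(x))]
    else:
        W=np.eye(4);W[:3,:3]=R.from_quat(s['tool_rot']).as_matrix();W[:3,3]=s['ee_pos']
        T=W@np.array(d['tool_from_camera']);th=np.hypot(x,y);k=np.sinc(th/np.pi)
        c=np.c_[x*k,y*k,np.cos(th)]
    v=c@T[:3,:3].T
    return T[:3,3],v/np.linalg.norm(v,axis=1)[:,None]
def onz(d,uv,z,s=None):
    o,v=rays(d,uv,s);return o+v*((z-o[2])/v[:,2])[:,None]
def proj(d,P,s=None):
    P=np.atleast_2d(P);h=d['img'].shape[0];f=h/2/np.tan(np.radians(d['vertical_fov'])/2)
    if 'cam_to_world' in d:T=np.array(d['cam_to_world'])
    else:
        W=np.eye(4);W[:3,:3]=R.from_quat(s['tool_rot']).as_matrix();W[:3,3]=s['ee_pos'];T=W@np.array(d['tool_from_camera'])
    c=(P-T[:3,3])@T[:3,:3]
    if 'cam_to_world' in d: q=c[:,:2]/c[:,2:]
    else:
        n=np.hypot(c[:,0],c[:,1]);q=c[:,:2]/n[:,None]*np.arctan2(n,c[:,2])[:,None]
    return q*f+[d['cx'],d['cy']]
def ellpts(d,s,mask):
    pass
def circ(P):
    A=np.c_[2*P[:,:2],np.ones(len(P))];b=(P[:,:2]**2).sum(1)
    x=np.linalg.lstsq(A,b,rcond=None)[0];return x[:2],np.sqrt(x[2]+x[:2]@x[:2])
E
python3 - <<'E'
from h import *
for n in("scene","side","wrist"):
    d,s=pickle.load(open(n+'0.pkl','rb'));im=d['img'];hsv=cv2.cvtColor(im,cv2.COLOR_BGR2HSV)
    b,g,rr=[im[...,i].astype(int) for i in range(3)]
    red=((rr>120)&(g<60)&(b<60)).astype(np.uint8)
    nn,l,st,c=cv2.connectedComponentsWithStats(red)
    print(n,[(st[i].tolist(),np.round(onz(d,c[i],.040,s),4).tolist()) for i in range(1,nn) if st[i,4]>5])
    print([im[y,x].tolist() for x,y in {'scene':[(305,235),(285,335)],'side':[(240,243),(345,245)],'wrist':[(250,120),(410,200)]}[n]])
d,s=pickle.load(open('scene0.pkl','rb'))
cv2.imwrite('pics/crop.png',cv2.resize(d['img'][140:400,190:490],None,fx=2.6,fy=2.3,interpolation=cv2.INTER_CUBIC)[:600,:800])
E
```

```text
scene [([436, 15, 2, 7, 7], [[-1.1138, 1.2981, 0.04]]), ([426, 23, 10, 37, 96], [[-0.69, 1.0246, 0.04]]), ([414, 38, 5, 7, 11], [[-0.7233, 0.9663, 0.04]]), ([353, 56, 21, 45, 272], [[-0.2237, 0.5086, 0.04]]), ([425, 61, 3, 13, 14], [[-0.3644, 0.828, 0.04]]), ([410, 66, 3, 5, 7], [[-0.371, 0.7644, 0.04]]), ([0, 150, 31, 31, 144], [[0.1074, -0.6151, 0.04]]), ([526, 189, 8, 3, 9], [[0.4973, 0.6367, 0.04]]), ([316, 233, 5, 12, 31], [[0.5492, 0.0912, 0.04]]), ([400, 262, 2, 5, 6], [[0.6575, 0.2236, 0.04]]), ([449, 281, 19, 14, 185], [[0.7353, 0.2986, 0.04]]), ([292, 341, 5, 11, 28], [[0.7854, -0.0193, 0.04]])]
[[64, 69, 63], [63, 69, 64]]
side [([305, 95, 5, 6, 20], [[0.8909, 0.7272, 0.04]]), ([269, 225, 3, 2, 6], [[0.5424, 0.0977, 0.04]])]
[[48, 50, 45], [57, 53, 48]]
wrist [([273, 97, 9, 10, 70], [[0.5407, 0.0924, 0.04]])]
[[75, 78, 66], [75, 78, 66]]
```

View pics/crop.png

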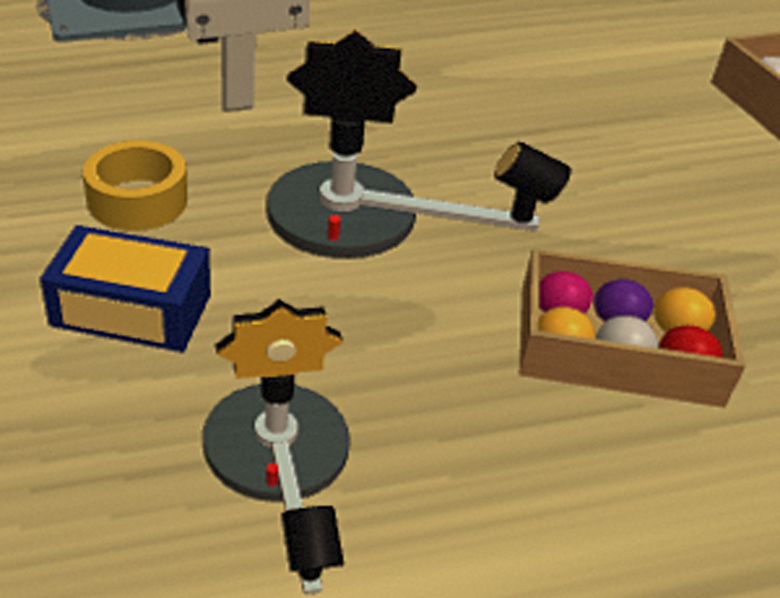

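Two candidates: stand A with its plate at scene px (321,230), and stand B at (296,330). A looks larger, since it covers the same pixels from farther away. I'll measure both plates.

```bash
python3 - <<'E'
from h import *
seeds={'scene':[(305,235),(285,335)],'side':[(240,243),(345,245)],'wrist':[(250,120),(410,200)]}
for n in seeds:
    d,s=pickle.load(open(n+'0.pkl','rb'));im=d['img'].astype(int)
    mx,mn=im.max(2),im.min(2)
    m=((mx<100)&(mx-mn<22)&(mn>30)).astype(np.uint8)
    nn,l=cv2.connectedComponents(m)
    for (x,y) in seeds[n]:
        k=(l==l[y,x]).astype(np.uint8)
        c=max(cv2.findContours(k,cv2.RETR_EXTERNAL,cv2.CHAIN_APPROX_NONE)[0],key=len)[:,0]
        # keep points whose outside neighbour is wood-ish: robust circle fit on z=18mm
        h=cv2.convexHull(c)[:,0]
        P=onz(d,h,.018,s)[:,:2]
        ctr,rad=circ(P)
        for _ in range(8):
            e=np.abs(np.hypot(*(P-ctr).T)-rad);g=e<max(.002,np.median(e)*2);ctr,rad=circ(P[g])
        print(n,(x,y),len(c),ctr.round(4),rad.round(4),g.sum(),len(P),cv2.boundingRect(c))
E
```

```text
scene (305, 235) 166 [0.5    0.1115] 0.0673 21 22 (293, 210, 57, 42)
scene (285, 335) 157 [ 0.7444 -0.0033] 0.0515 16 17 (268, 307, 32, 51)
side (240, 243) 221 [0.4902 0.1156] 0.0634 16 20 (225, 206, 49, 45)
side (345, 245) 147 [ 0.734  -0.0072] 0.0481 16 17 (337, 227, 38, 28)
wrist (250, 120) 302 [0.4918 0.1145] 0.0636 29 31 (192, 37, 99, 104)
wrist (410, 200) 287 [ 0.7313 -0.0028] 0.0485 29 30 (397, 150, 69, 76)
```

Stand A is about 130 mm across and B about 97 mm, so A is the one meant. Next I'll measure the arm angle and the star's facing.

```bash
python3 - <<'E'
from h import *
d,s=pickle.load(open('wrist0.pkl','rb'))
cv2.imwrite('pics/cw.png',cv2.resize(d['img'][0:150,140:340],None,fx=4,fy=4,interpolation=cv2.INTER_CUBIC))
d1,s=pickle.load(open('scene0.pkl','rb'))
cv2.imwrite('pics/cs.png',cv2.resize(d1['img'][145:255,285:425],None,fx=5,fy=5,interpolation=cv2.INTER_CUBIC))
c=np.array([.4912,.1148])
pin=onz(d,[277,102],.042,s)[0,:2];print('pin',pin,np.arctan2(*(pin-c)[::-1]),np.linalg.norm(pin-c))
for nm,uv,z in(('tip',[397,237],.026),('can',[395,216],.084)):
    p=onz(d1,uv,z)[0,:2];print(nm,p,np.arctan2(*(p-c)[::-1]),np.linalg.norm(p-c))
E
```

```text
pin [0.54085352 0.09197272] -0.4309170044571436 0.05464939426783609
tip [0.56901992 0.26134525] 1.0826339885535674 0.16592603869286995
can [0.56598441 0.24769192] 1.05821994365294 0.1524892474580363
```

View pics/cw.png

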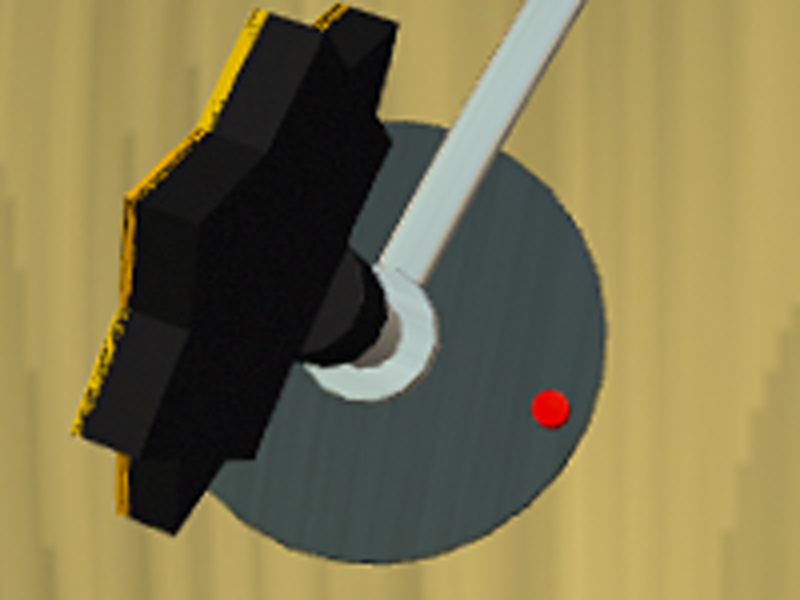

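View pics/cs.png

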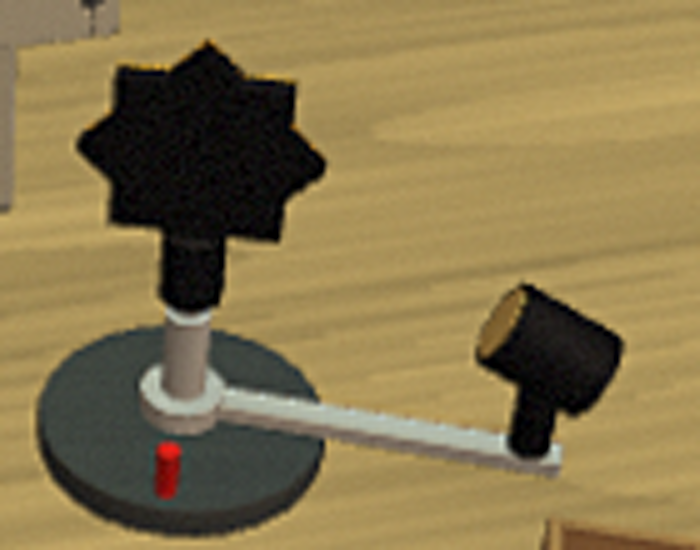

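```bash
python3 - <<'E'
from h import *
d,s=pickle.load(open('wrist0.pkl','rb'))
f=lambda x,y:[140+(x+.5)/4-.5,(y+.5)/4-.5]
for nm,a,b in(('front',f(258,10),f(75,435)),('back',f(325,28),f(140,458))):
    P=onz(d,[a,b],.191,s)[:,:2];v=P[0]-P[1];print(nm,P.round(4).tolist(),np.linalg.norm(v),P.mean(0),'face yaw',np.arctan2(v[1],v[0])+np.pi/2)
print(onz(d,[f(165,203),f(130,198),f(205,215)],.206,s))
d,s=pickle.load(open('scene0.pkl','rb'))
g=lambda x,y:[285+(x+.5)/5-.5,145+(y+.5)/5-.5]
P=onz(d,[g(297,82),g(117,68)],.191)[:,:2];v=P[0]-P[1];print(P,np.linalg.norm(v),np.arctan2(v[1],v[0])+np.pi/2)
print(onz(d,[g(208,45)],.206))
# carton, tray, tape
E
```

```text
front [[0.5008, 0.1496], [0.4719, 0.0841]] 0.07161018598572697 [0.48635907 0.11683846] face yaw 2.725557535417816
back [[0.5113, 0.1455], [0.4826, 0.0798]] 0.07172594825769828 [0.49696039 0.11262257] face yaw 2.729688569752345
[[0.49182841 0.11577054 0.206     ]
 [0.48656808 0.1170842  0.206     ]
 [0.49773599 0.11342652 0.206     ]]
[[0.50183969 0.14990967]
 [0.47536842 0.08343152]] 0.071554685320577 2.762643187258969
[[0.49069567 0.1156617  0.206     ]]
```

```bash
cat >> h.py <<'E'
C=np.array([.4917,.1147])
def q(b): return R.from_matrix(np.c_[[-np.sin(b),np.cos(b),0],[np.cos(b),np.sin(b),0],[0,0,-1.]]).as_quat()
def fp(a,off,z,rad=.150):
    p=C+[np.cos(a)*rad-np.sin(a)*off,np.sin(a)*rad+np.cos(a)*off]
    return [*p,z]
E
python3 - <<'E'
from h import *
from rig import r
for a in(1.07,.4,-.2): print(a,np.round(r.solve_ik(fp(a,.05,.068),q(a-np.pi/2)),2))
r.set_gripper(0.0)
a=1.07;Q=q(a-np.pi/2)
r.goto(fp(a,.06,.26),Q)
print(r.move_l(fp(a,.06,.068),vel=.2,max_force=8))
s=r.state();print(s['t'],s['ee_pos'],s['gripper_width'],s['wrist_force'])
for n in("scene","wrist"):
    d=r.snapshot(n);cv2.imwrite(f'pics/{n}1.png',d['img'])
E
```

```text
1.07 [ 0.29  0.46  1.64 -0.    1.05  0.79]
0.4 [ 0.17  0.56  1.47 -0.    1.12  1.34]
-0.2 [ 0.04  0.58  1.43 -0.    1.14  1.81]
False
3.7917 [0.51211864 0.27505348 0.06908324] -0.00012680297858268306 [ 0.18123304  0.66192888 -0.03137984]
```

View pics/scene1.png

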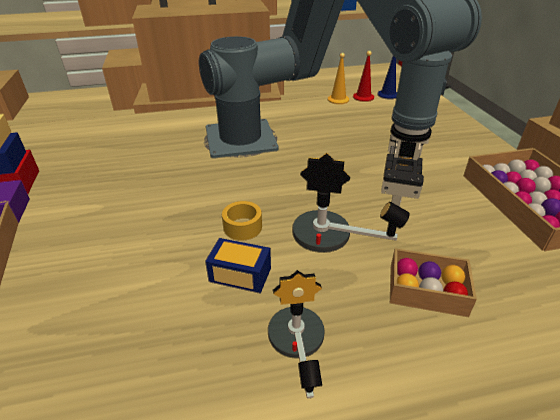

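View pics/wrist1.png

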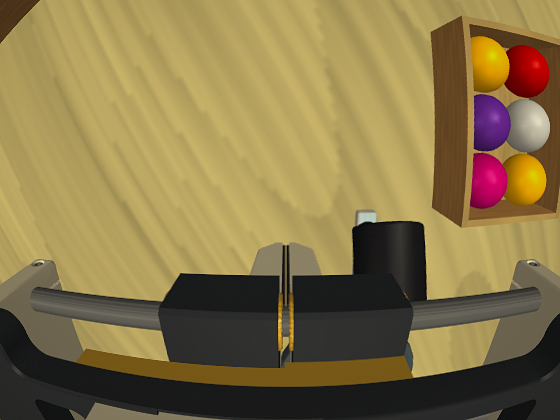

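The closed fingers stand just behind the can (scene px 395,215; the can is at 390,260 in the wrist view). I'll push it along the arc now.

```bash
python3 - <<'E'
from h import *
from rig import r
off=.045
for a in(.8,.5,.2,-.03):
    h=r.move_l(fp(a,off,.068),frame=q(a-np.pi/2),vel=.1,max_force=10)
    s=r.state();p=s['ee_pos'][:2]-C;ff=s['wrist_force'];print(a,h,round(s['t'],2),s['ee_pos'].round(4) if hasattr(s['ee_pos'],'round') else s['ee_pos'],np.round(ff,1))
    if h:break
d=r.snapshot('scene');cv2.imwrite('pics/scene2.png',d['img'])
E
```

```text
0.8 False 4.61 [0.5636 0.2538 0.0681] [-0.3 -0.2  1.5]
0.5 False 5.22 [0.6011 0.2264 0.0679] [0.6 0.9 0.1]
0.2 False 5.84 [0.6292 0.1891 0.068 ] [-0.4 -0.1 -0.8]
-0.03 False 6.35 [0.6426 0.1557 0.068 ] [-0.   0.5 -0. ]
```

View pics/scene2.png

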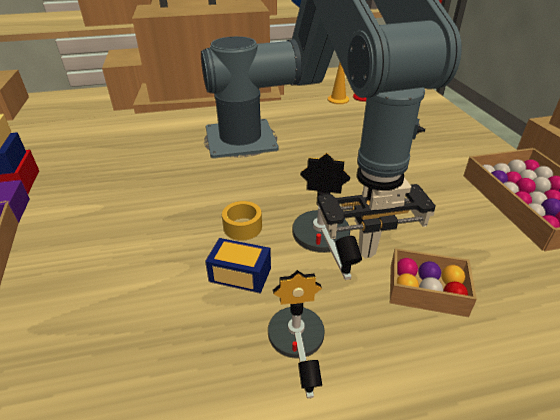

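The arm has followed the push; its lamp is at scene px (348,250). The rest of the way I'll go slowly, with a force limit.

```bash
python3 - <<'E'
from h import *
from rig import r
for a in(-.15,-.4):
    h=r.move_l(fp(a,.045,.068),frame=q(a-np.pi/2),vel=.04,max_force=7)
    s=r.state();print(a,h,round(s['t'],2),np.round(s['ee_pos'],4),np.round(s['wrist_force'],1))
    if h:break
p=np.array(s['ee_pos'][:2])-C;print(np.arctan2(p[1],p[0]),np.hypot(*p))
r.sleep(.3);s=r.state();print(np.round(s['wrist_force'],1))
# back off
a2=a; v=np.array([-np.sin(-.2),np.cos(-.2)])
r.move_l([*(np.array(s['ee_pos'][:2])+.03*v),.068],vel=.1)
S=r.state()['ee_pos'];r.move_l([S[0],S[1],.24],vel=.25)
r.goto([.44,.114,.33],q(-1.2)) 
s=r.state();print(s['t'])
for n in("scene","wrist","side"):
    s=r.state();d=r.snapshot(n);pickle.dump((d,s),open(f'{n}3.pkl','wb'));cv2.imwrite(f'pics/{n}3.png',d['img'])
E
```

```text
-0.15 False 7.02 [0.6468 0.1368 0.068 ] [-0.7  0.2 -0.7]
-0.4 True 7.57 [0.6475 0.1214 0.068 ] [0.5 3.1 1.2]
0.04320016380034261 0.15594953298070963
[1.4 2.1 2.2]
10.0917
```

View pics/scene3.png

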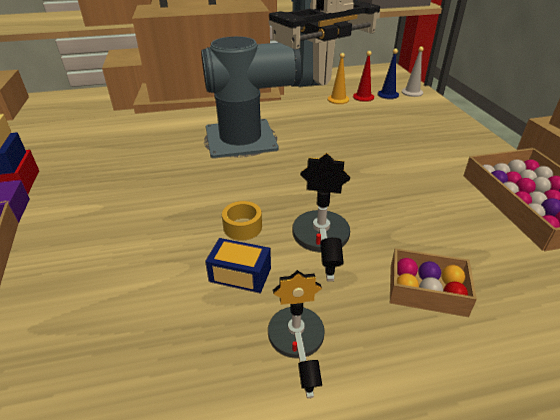

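View pics/wrist3.png

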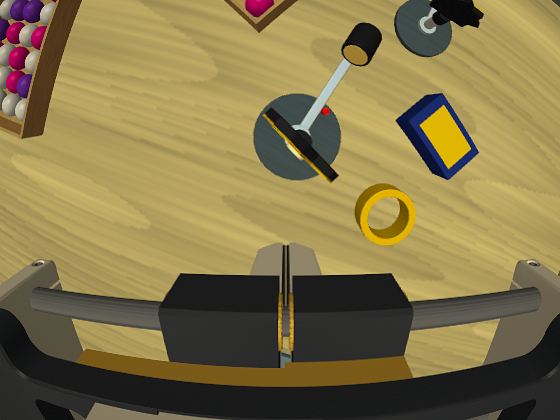

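```bash
python3 - <<'E'
from h import *
d,s=pickle.load(open('wrist3.pkl','rb'))
cv2.imwrite('pics/cw3.png',cv2.resize(d['img'][10:190,240:400],None,fx=3.3,fy=3.3,interpolation=cv2.INTER_CUBIC))
d1,_=pickle.load(open('scene3.pkl','rb'))
cv2.imwrite('pics/cs3.png',cv2.resize(d1['img'][200:290,285:365],None,fx=6,fy=6,interpolation=cv2.INTER_CUBIC))
im=d['img'].astype(int);b,g,rr=[im[...,i] for i in range(3)]
m=((rr>120)&(g<60)&(b<60));m[:90]=0;ys,xs=np.nonzero(m[:, :345]);print(len(xs))
p=onz(d,[xs.mean(),ys.mean()],.041,s)[0,:2]
m2=((im.min(2)>150)&(im.max(2)-im.min(2)<45)).astype(np.uint8);m2[:55]=0;m2[122:]=0;m2[:,:302]=0;m2[:,352:]=0
ys,xs=np.nonzero(m2);P=onz(d,np.c_[xs,ys],.031,s)[:,:2]
l=cv2.fitLine(P.astype(np.float32),cv2.DIST_HUBER,0,1e-4,1e-4).ravel();v=l[:2]*np.sign(l[0]);aa=np.arctan2(v[1],v[0])
print('pin',p,np.arctan2(*(p-C)[::-1]),np.linalg.norm(p-C),'arm yaw',aa,'axis dist',np.cross(v,C-l[2:]),'pin dist',np.cross(v,p-l[2:]),len(P))
t=onz(d1,[330.5,277.5],.026)[0,:2];print(t,np.arctan2(*(t-C)[::-1]))
E
```

```text
45
pin [0.53752281 0.10207274] -0.2688933145290289 0.04753080484990069 arm yaw -0.19383636 axis dist -0.0008430058420582677 pin dist -0.004407174827451217 653
[0.64859832 0.0863371 ] -0.17884109396932296<stdin>:12: DeprecationWarning: Arrays of 2-dimensional vectors are deprecated. Use arrays of 3-dimensional vectors instead. (deprecated in NumPy 2.0)
```

View pics/cw3.png

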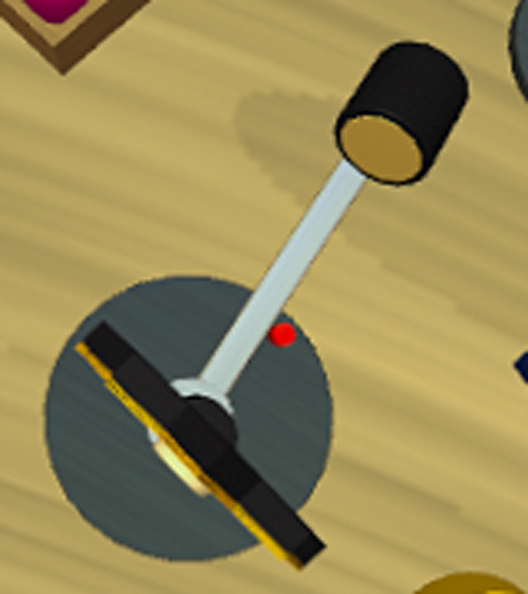

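View pics/cs3.png

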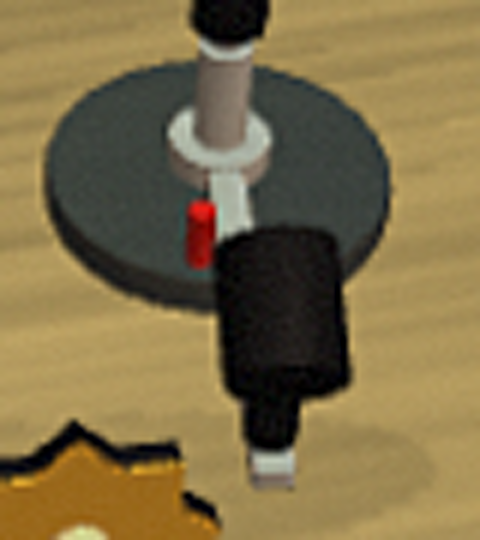

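The arm lies against the pin with no visible gap. Its yaw is about -0.19, while the pin position implies about -0.20. Next I'll grip the star's top.

```bash
python3 - <<'E'
from h import *
from rig import r
d,s=pickle.load(open('wrist3.pkl','rb'))
p=onz(d,[325.6,111.3],.042,s)[0,:2];print('pin',p,np.arctan2(*(p-C)[::-1])+.228,np.linalg.norm(p-C))
yaw=2.735
for k in (0,1.5,2.93): print(np.round(r.solve_ik([*C,.175],q(yaw-k)),3))
r.set_gripper(.06)
r.goto([*C,.27],q(yaw));print(np.round(r.state()['joints'],3))
print(r.move_l([*C,.174],vel=.15,max_force=8))
print(r.state()['wrist_force'])
r.set_gripper(0.0)
s=r.state();print(s['t'],np.round(s['ee_pos'],4),s['gripper_width'],np.round(s['wrist_force'],1),np.round(s['moment'],2),np.round(s['tau'],1))
d=r.snapshot('scene');cv2.imwrite('pics/scene4.png',d['img'])
d=r.snapshot('wrist');cv2.imwrite('pics/wrist4.png',d['img'])
E
```

```text
pin [0.54031636 0.09244428] -0.20130691773047757 0.05346837824397591
[ 0.008  0.213  1.707 -0.     1.222 -2.727]
[ 0.008  0.213  1.707 -0.     1.222 -1.227]
[ 0.008  0.213  1.707 -0.     1.222  0.203]
[ 0.008  0.146  1.552  0.     1.444 -2.727]
False
[0.27560724 0.37700083 0.2898315 ]
16.2 [0.4911 0.115  0.174 ] 0.012037236294711248 [-2.6  0.8  1.9] [ 0.37  0.59 -0.09] [ -0.7 -38.4 -27.3  -0.5  -1.   -0.1]
```

View pics/scene4.png

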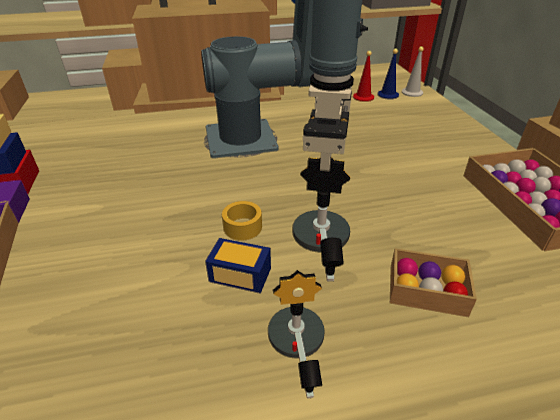

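View pics/wrist4.png

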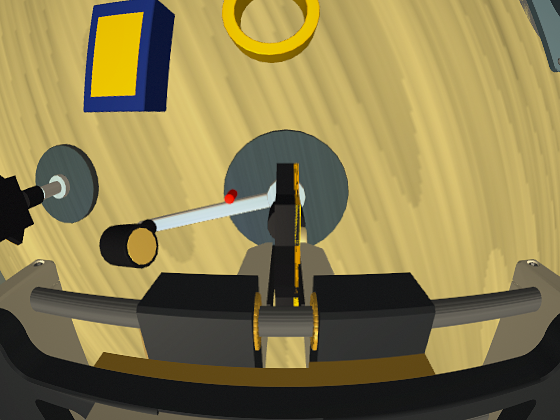

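The star is gripped 12 mm wide and square in the jaws, with little side force. I'll screw it down in steps.

```bash
python3 - <<'E'
from h import *
from rig import r
yaw=2.735;end=-.196
N=7
for i in range(1,N+1):
    b=yaw+(end-yaw)*i/N
    r.goto([*C,.174-.005*(yaw-b)/2/np.pi],q(b))
    s=r.state();print(round(s['t'],2),round(b,3),s['gripper_width'].__round__(4),np.round(s['wrist_force'],1),np.round(s['moment'],2),np.round(s['joints'][5],3))
r.sleep(.3)
s=r.state()
for n in("scene","wrist"):
    d=r.snapshot(n);pickle.dump((d,s),open(f'{n}5.pkl','wb'));cv2.imwrite(f'pics/{n}5.png',d['img'])
E
```

```text
16.78 2.316 0.0116 [-3.9  2.   4.4] [0.68 1.01 0.01] -2.312
17.27 1.898 0.0117 [-5.1  3.6  4.1] [ 0.79  1.04 -0.07] -1.892
17.75 1.479 0.0113 [-4.5  3.1  3.9] [ 0.84  1.05 -0.09] -1.473
18.23 1.06 0.0117 [-3.7  3.6  4.3] [ 0.8   0.98 -0.02] -1.055
18.72 0.641 0.0117 [-3.8  3.6  5.1] [ 0.85  0.96 -0.12] -0.636
19.2 0.223 0.0118 [-4.7  3.4  3.8] [ 0.84  1.01 -0.06] -0.217
19.68 -0.196 0.012 [-3.2  4.2  4.1] [ 0.84  0.98 -0.07] 0.202
```

View pics/wrist5.png

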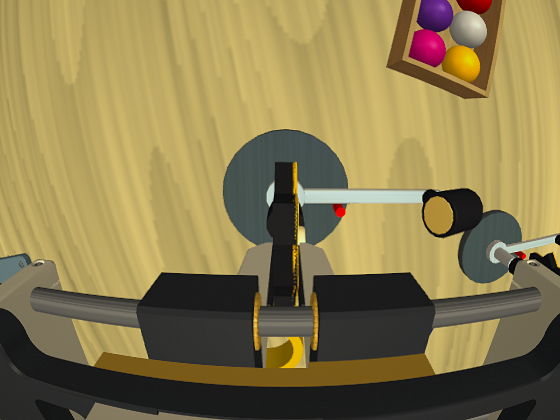

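View pics/scene5.png

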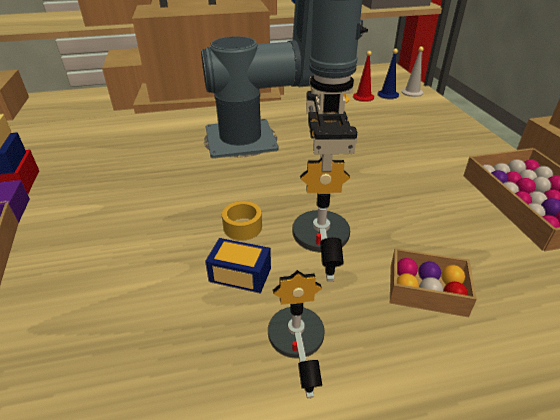

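The gold face now looks down the arm, which is perpendicular to the plate in the wrist view. I'll release, retreat and measure.

```bash
python3 - <<'E'
from h import *
from rig import r
r.set_gripper(.06)
r.move_l([*C,.30],vel=.15)
r.goto([.42,.12,.34],q(-1.3))
r.sleep(.2)
for n in("scene","wrist","side"):
    s=r.state();d=r.snapshot(n);pickle.dump((d,s),open(f'{n}6.pkl','wb'));cv2.imwrite(f'pics/{n}6.png',d['img'])
print(s['t'])
d,s=pickle.load(open('wrist6.pkl','rb'));u=proj(d,[[*C,.1]],s)[0].astype(int);print(u)
y0=max(u[1]-100,0);x0=max(u[0]-70,0);print(x0,y0)
cv2.imwrite('pics/cw6.png',cv2.resize(d['img'][y0:y0+150,x0:x0+200],None,fx=4,fy=4,interpolation=cv2.INTER_CUBIC))
d,s=pickle.load(open('scene6.pkl','rb'))
cv2.imwrite('pics/cs6.png',cv2.resize(d['img'][150:290,285:365],None,fx=4,fy=4,interpolation=cv2.INTER_CUBIC))
E
```

```text
23.3583
[304 124]
234 24
```

View pics/cw6.png

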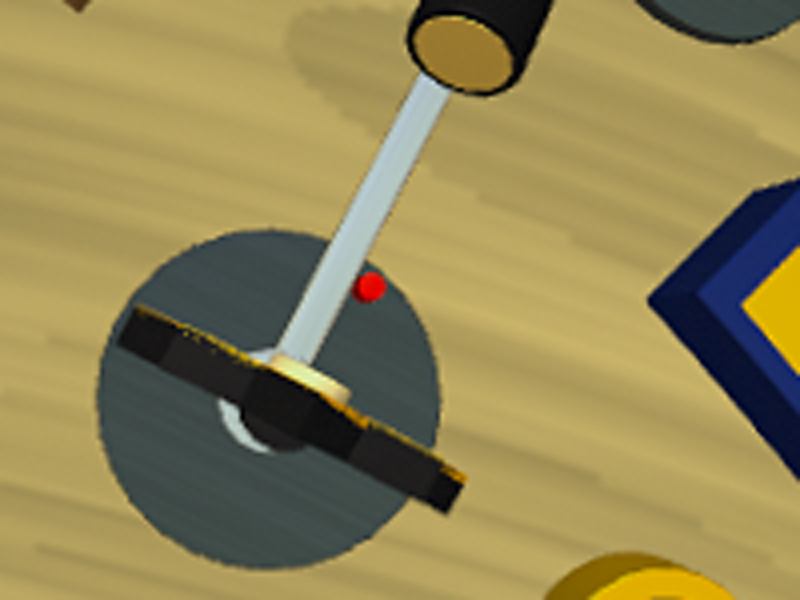

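View pics/cs6.png

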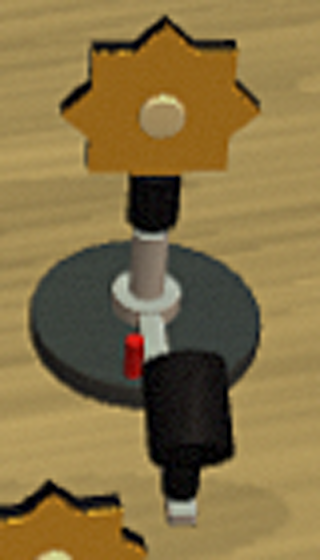

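```bash
python3 - <<'E' 2>/dev/null
from h import *
d,s=pickle.load(open('wrist6.pkl','rb'));im=d['img'].astype(int)
f=lambda x,y:[234+(x+.5)/4-.5,24+(y+.5)/4-.5]
for a,b in((f(140,307),f(466,478)),(f(119,343),f(447,514))):
    P=onz(d,[a,b],.153,s)[:,:2];v=P[0]-P[1];print(np.linalg.norm(v),P.mean(0),'face yaw',np.arctan2(v[1],v[0])-np.pi/2)
m=(im.min(2)>150)&(im.max(2)-im.min(2)<45);y,x=np.nonzero(m)
Y=(y-24+.5)*4-.5;X=(x-234+.5)*4-.5;k=(Y>80)&(Y<340)&(X>285)&(X<470)
P=onz(d,np.c_[x[k],y[k]],.031,s)[:,:2];l=cv2.fitLine(P.astype(np.float32),cv2.DIST_HUBER,0,1e-4,1e-4).ravel();v=l[:2]*np.sign(l[0])
p=onz(d,f(371,286),.042,s)[0,:2]
w=p-l[2:]
print('arm yaw',np.arctan2(v[1],v[0]),k.sum(),'pin off arm line',v[0]*w[1]-v[1]*w[0],'pin-> psi',np.arctan2(*(p-C)[::-1])+.228)
d,s=pickle.load(open('scene6.pkl','rb'))
g=lambda x,y:[285+(x+.5)/4-.5,150+(y+.5)/4-.5]
P=onz(d,[g(237,48),g(92,52)],.189)[:,:2];v=P[0]-P[1];print('scene',np.linalg.norm(v),P.mean(0),np.arctan2(v[1],v[0])-np.pi/2)
P=onz(d,[g(259,107),g(61,110)],.153)[:,:2];v=P[0]-P[1];print('scene',np.linalg.norm(v),P.mean(0),np.arctan2(v[1],v[0])-np.pi/2)
for n in('scene',):
  a,_=pickle.load(open(n+'3.pkl','rb'));b=d;print(np.argwhere(cv2.absdiff(a['img'],b['img']).max(2)[215:]>60).__len__())
E
```

```text
0.09962966137569741 [0.49698173 0.11293725] face yaw -0.20407340525694906
0.10035477483622814 [0.48602729 0.11544153] face yaw -0.20450510239340614
arm yaw -0.19356829 624 pin off arm line -0.01277785631038893 pin-> psi -0.19241836981100027
scene 0.07213015873577275 [0.49466273 0.11464197] -0.17516697142597115
scene 0.1011227041308828 [0.49267904 0.11520443] -0.1990207634269654
0
```

```bash
python3 - <<'E'
from rig import r
print(r.close_job(), r.state()['t'])
E
```

```text
the job is handed in; nothing more can be done
the job is handed in; nothing more can be done
```

The job is handed in at about 23 s of robot time. The arm is against the red pin and the star faces the lamp. I worked on the larger stand (plate about 130 mm across; the look-alike is about 97 mm).

- **Lamp arm:** I pushed the lamp end round with closed fingers until the force jumped by 7 N at the pin. Afterwards there was no visible gap. The pin sat 12.8 mm off the arm's centre line, where contact is 12 mm, so the arm should be within about 0.015 rad of the pin (limit 0.05).
- **Star:** I gripped the top point and turned it clockwise by 2.93 rad while lowering about 2.3 mm, then let go and moved clear. The wrist camera puts the gold face at -0.204 rad and the arm at -0.194 rad in world yaw, so it is about 0.01 rad off (limit 0.12).
- **Disagreements:** The scene camera gave the star's facing as -0.175 and -0.199 rad from two pairs of points. Estimates of the stop direction ran from -0.19 to -0.20 rad (one rough tip reading gave -0.18). All of these stay well inside the limit.
- **Bystanders:** I did not plan any contact with the tape roll, carton or tray. Scene pictures from before and after the star was turned show no change there. I did not make the same comparison for the lamp push, but the pictures show nothing shifted.

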